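Home the bottle carriage and wedge up its nest plate

TASK

Wind the handwheel clockwise until the carriage comes up against its end stop. Then take the steel levelling wedge from the bench, lay it flat on the apron with its nose towards the nest plate, push it in between the two rests under the plate's front edge until the plate just lifts off the rests (a gap of about 3 mm at the front edge), and finish there still gripping the wedge in place. Only the wedge may lift the plate, and the other things on the bench stay where they are.

Things in the scene. Friction and masses are not known exactly. Their poses are not given: they have to be found in the camera images.
- stand: Fixed stand, origin on the bench top. Its x runs from the front (apron) to the back, y to the left along the carriage's travel, z up. Bed: x -30 to 140, y -130 to 240, top 10 mm high. End stop: dark steel block on the bed right of the carriage, y -103 to -81 mm. Gearbox at the left, 75 mm square, 50 mm high, centre x -40, y 200, below the handwheel.
- apron (a point): Middle of the top of the apron, a flat steel tongue in front of the bed, on which the wedge slides: 120 mm long (x) and 110 mm wide (y), top 10 mm above the bench. Stand x -90, y 0 mm; axes as the stand's. The wedge goes in along +x, on the line y = 0.
- wheel (a joint): Turn of the handwheel in rad about its upright axis; grows clockwise seen from above, 0 to 14.14. At 14.14 the carriage meets its end stop and the wheel turns no farther. It starts 1.2 to 2 turns short of that. One turn moves the carriage 20 mm. It takes about 0.1 N m to turn (2 to 3 N at the crank handle) and stays where it is left.
- wheel_hub (a point): Top of the handwheel's hub, on its axis, 80 mm above the bench. The steel wheel is 122 mm over its rim, the rim's top 75 mm above the bench.
- crank_mid (a point): Middle of the upright crank handle, 97.5 mm above the bench: a black cylinder, diameter 20 mm, height 45 mm (75 to 120 mm above the bench), standing on the wheel 45 mm from the wheel's axis. It spins freely on its pin, so it can stay gripped from above while it is led round in circles without turning the gripper.
- carriage (a joint): Travel of the carriage in m, driven by the wheel, towards the stand's -y as it grows; 0.045 against the end stop. The carriage is a 160 mm wide aluminium slab with two arms to the front, whose tops (22 mm above the bench) are the rests of the nest plate. The gap between the arms is 70 mm wide, centred on the stand's y = 0 when home.
- nest (a joint): Tilt of the nest plate in rad, 0 on the rests, growing as its front edge rises; hinged 150 mm behind that edge: 0.02 rad is a 3 mm gap. Steel plate 155 x 140 x 12 mm with a fixed white jar (68 mm diameter, top 101 mm above the bench, centre 97 mm behind the edge). The edge presses down with 2.5 to 6 N and falls back if not held.
- heel (a point): Middle of the nest plate's lower front edge; it moves with the carriage and the plate. 22 mm above the bench, 12 mm above the apron, while the plate lies on the rests. With the carriage home it is at x -35, y 0 mm of the stand.
- wedge_grip (a point): Centre of the wedge's grip block, 22.5 mm above its flat sole; x axis to the nose, z up. Bright steel wedge, 90 mm long, 36 mm wide, 0.35 kg, on the bench right of the stand near a plain flat steel block (75 x 36 x 22 mm, no ramp, not needed). The grip block, at its thick end, is 30 mm long (x), 30 mm wide (y), its top 45 mm above the sole; below 4 mm the sole plate is 36 mm wide.
- wedge_nose (a point): Middle of the lower edge of the wedge's nose, 75 mm ahead of wedge_grip. The ramp, 60 mm long, falls evenly from 20 mm height at the grip block to 5 mm at the nose (1 in 4). It meets the plate's edge with the nose 28 mm past that edge (wedge_grip 47 mm short of it); every 4 mm more lift it 1 mm. Sole and ramp are oiled and slide easily: 2 to 5 N push it in.
There are look-alikes about, which are no part of the job. What is shaped like the part that bears wedge_grip but brown or pink is not meant.

How it is judged:
On the way, in this order (a step that is already met when the one before it is completed fails the run):
1. the carriage is against its end stop (within 1.5 mm) (value of joint carriage above 0.0435 m), for 0.3 s.
2. the wedge lifts the nest plate off its rests (value of joint nest above 0.01 rad and contact force between wedge and nest above 0.8 N and value of joint carriage above 0.0425 m), for 0.2 s.
At the end, for the whole second after the job is handed in: The carriage is still against its end stop (within 2.5 mm), the wedge lies flat on the apron (within 4 mm) and carries the nest plate, whose front edge is 1.5 to 5.5 mm off the rests and at rest; the robot touches the plate nowhere and still grips the wedge (over 3 N) (all of step 2 and value of joint nest below 0.037 rad and contact force between the fingers and wedge above 3 N and contact force between each of the arm, the fingers and nest below 0.5 N and z of wedge_grip in the frame of stand below 0.0365 m and angle between wedge_grip's own z axis and vertical below 0.1 rad and velocity of joint nest between -0.05 and 0.05 rad/s); the arm keeps its last pose, push and grip.
It fails at once if the robot presses on or lifts the nest plate itself (contact force between any of the fingers, the arm and nest above 5 N).
It fails at once if a bystander is pushed away (over 30 mm) (distance of any of shim, cap_a, cap_b, jar_a, jar_b, bottle_a, bottle_b, wrench from where it was at the start of the episode above 0.03 m).
It also fails if it takes over 64 s, if anything falls off the work surface, if the arm or the gripper's body presses on something with over 40 N, if the wrist force passes 120 N, or if a joint passes its speed limit or range.

ROBOT

A 6-joint arm with a two-finger parallel gripper is mounted at the origin on the work surface. World frame = base frame: x ahead of the robot, y to its left, z up, the work surface at z = 0. Lengths are in m, angles in rad, forces in N, time in s.
With the tool pointing down it reaches from about 0.375 to 0.975 m from the base axis. Payload 3.8 kg.
Tool frame: the origin (TCP) lies at the very end of the fingers, on their centre line; the grasp point (between the pads) lies 19 mm behind it; z points along the fingers, y is the line along which they close (so a half turn about z gives the same grasp; the last joint's range is limited). The gripper opens to 85 mm and grips with 20 to 120 N. Pads are 22 mm wide; open, the fingers measure 114 mm over their backs; the gripper's body (76 mm by 85 mm) begins 54 mm behind the grasp point. The pads swing forward as they close: fully open they stand 13 mm farther back than shut.
Start: joints at [-1.295, 0.264, 1.604, -0, 1.274, -0.037], TCP at [0.208, -0.642, 0.231] pointing down, gripper open.
Joint ranges: [-2.63, 2.63], [-0.94, 2.18], [0.31, 2.57], [-1.31, 4.45], [0, 2.66], [-2.55, 2.55]. Speed limits (rad/s): [2.57, 2.57, 3.14, 3.14, 3.14, 3.14].

INTERFACE

Orientations are given as a rotation vector (axis times angle).
In Python, from workcell import read_state, read_camera, calibration, finish_job gives the robot as it stands.
- The arm moves only by the tool step_arm, never from a script. Its argument "commands" is a list of rows, each an object of numbers: "fingers": the gripper's target within -1 to 1 (shut at 1, half-way at 0, fully open at -1); "dx", "dy", "dz": the shift along the tool's x, y, z in m; "roll": the turn about the tool's z in degrees. In form: [{"fingers": .., "dx": .., "dy": .., "dz": .., "roll": ..}, ...]. A call has 1 to 8 rows; each row is the pose to reach, as a shift and turn from the pose commanded when the call began, along the tool's axes at that moment; what a row does not reach only later rows make up. A row lasts 1/8 s, in which the tool goes at most 62.5 mm and 10.7 degrees, less where a joint would pass 70% of its speed; a pose out of reach is approached as far as the arm can. A call with a gripper value outside its range is refused whole. The fingers move at their own pace and stop on an object; "squeeze" is the grip in N (left out, the last holds). Time passes only in rows, so rows that repeat a pose let the fingers close. It gives the time, the measured TCP pose, the force, the opening and the grip force at its end, in the units of the state.
- read_state(): the state, without advancing time (a new reading comes with each control period).
- read_camera(name): name is "scene" or "side" or "wrist"; returns (picture, depth): 420x560x3 uint8, blue, green, red; 420x560 float32, m along the optical axis (not along the pixel's ray), 0 where there is no reading.
- calibration(name): a dict with "intrinsics" (3x3 intrinsics, pixels), "world_to_cam" (4x4, takes a point from world to camera coordinates). Camera axes: x right, y up, looking along -z (the intrinsics and any distortion apply to the point x, -y, -z); pixel columns grow to the right and rows downward; lengths in m; the calibration is good to about 2 mm. A picture is of the moment at which its call begins: read the wrist's pose just before it. calibration takes no time and is no camera call; for the wrist camera it gives the pose at the moment of the call.
- finish_job(): hands the job in; it is judged then, once.
The state is a dict: "time": time; "q": joint angles; "joint_vel": joint speeds; "joint_torque": joint torques, N m; "tool_pos": TCP position; "tcp_rot": TCP orientation; "wrist_force": force on the tool from outside, world axes, zero at the start; "torque": the same for the moment, N m; "width": opening from 0.0 (shut) to 1.0 (fully open); "grip_force": force on a finger pad.
Only numpy, scipy, OpenCV 4.12 (cv2) and the standard library are available. Lean on these libraries where they do the work, as an engineer would, in place of code of your own. Each camera call takes 0.05 s, during which the arm holds its last target. There are 200 camera calls.

## Working session

There is one attempt and no reset: what is moved stays moved. The work goes in short steps, Python scripts to look and compute and a tool call to move; the robot and the scene stay as the last step left them, time stands still between calls to the robot, and variables do not carry over. Pictures are saved under pics/ and viewed, at most 10 in all, crops included, and the job is handed in when it is done.

Besides the shell and the picture viewer there is one more tool, called after "Request:" as name(argument=value, ...), one argument or row to a line, values as JSON. step_arm: Moves the arm, as the interface text tells. Its arguments: {"type":"object","properties":{"commands":{"type":"array","items":{"type":"object","properties":{"fingers":{"type":"number"},"dx":{"type":"number"},"dy":{"type":"number"},"dz":{"type":"number"},"roll":{"type":"number"}}}},"squeeze":{"type":"number"}},"required":["commands"]}

```bash
ls; mkdir -p pics; cat > h.py <<'E'
import numpy as np, cv2
from workcell import *
def snap(n,f=None):
    c=calibration(n); im,d=read_camera(n)
    if f: cv2.imwrite('pics/'+f,im)
    return im,d,c
def pts(d,c):
    K=np.array(c['intrinsics']);T=np.linalg.inv(np.array(c['world_to_cam']))
    v,u=np.mgrid[:d.shape[0],:d.shape[1]]
    P=np.stack([(u-K[0,2])/K[0,0]*d,-(v-K[1,2])/K[1,1]*d,-d],-1)
    return P@T[:3,:3].T+T[:3,3]
def ray(c,u,v,z):
    K=np.array(c['intrinsics']);T=np.linalg.inv(np.array(c['world_to_cam']))
    r=T[:3,:3]@np.array([(u-K[0,2])/K[0,0],-(v-K[1,2])/K[1,1],-1]);o=T[:3,3]
    return o+r*(z-o[2])/r[2]
E
python3 - <<'E'
from h import *
for n in('scene','side','wrist'):
    im,d,c=snap(n,n+'0.png'); print(n,c.keys()); print(np.round(np.linalg.inv(c['world_to_cam'])[:3],3)); np.savez('/tmp/'+n+'0.npz',im=im,d=d,K=c['intrinsics'],W=c['world_to_cam'])
s=read_state();print(s)
a=cv2.imread('pics/scene0.png');
E
```

```text
pics
scene dict_keys(['intrinsics', 'world_to_cam'])
[[ 7.030e-01 -4.590e-01  5.430e-01  1.119e+00]
 [ 7.110e-01  4.530e-01 -5.380e-01 -6.560e-01]
 [ 1.000e-03  7.640e-01  6.450e-01  7.760e-01]]
side dict_keys(['intrinsics', 'world_to_cam'])
[[-0.88   0.367 -0.3    0.187]
 [-0.474 -0.674  0.567  0.55 ]
 [ 0.006  0.641  0.767  0.935]]
wrist dict_keys(['intrinsics', 'world_to_cam'])
[[ 0.307  0.908  0.286  0.281]
 [-0.952  0.294  0.091 -0.617]
 [-0.002 -0.3    0.954  0.374]]
{'time': 0.15, 'q': array([-1.29491610e+00,  2.64627904e-01,  1.60507060e+00,  1.64330999e-05,
        1.27370845e+00, -3.69087135e-02]), 'joint_vel': array([ 2.08845857e-03, -3.20376169e-03, -5.80527494e-03, -1.10178571e-03,
       -1.40540652e-03,  9.14121797e-05]), 'joint_torque': array([ 3.59421574e-04, -5.15905595e+01, -3.67959094e+01, -6.65804077e-05,
        7.99096772e-03, -4.07304825e-06]), 'tool_pos': array([ 0.20754782, -0.64169591,  0.23021026]), 'tcp_rot': array([-3.10147037e+00, -4.89038894e-01,  3.15032331e-04]), 'wrist_force': array([-0.47223448,  0.53000234, -0.00283028]), 'torque': array([ 0.02445842,  0.00364179, -0.04135617]), 'grip_force': 0.0, 'width': 0.996180660399621}
```

View pics/scene0.png

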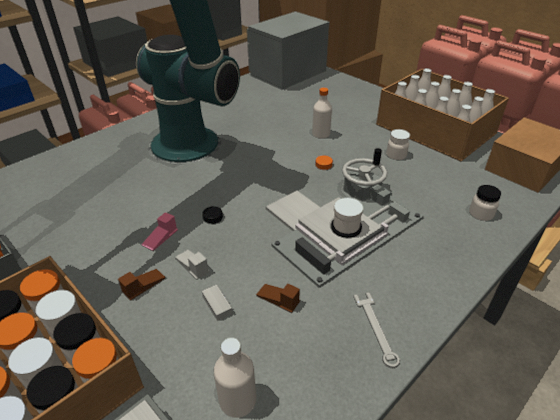

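View pics/side0.png

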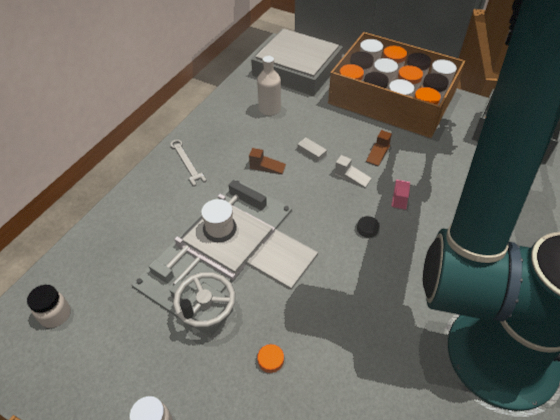

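Both views show the stand in the middle of the bench. The wheel is at scene (365,172) with the black crank at (377,157), and the apron is at (295,210). The bright wedge is at scene (192,263) and side (352,172), with the flat shim at scene (217,300). The brown and pink wedges are decoys.

```bash
python3 - <<'E'
from h import *
a=cv2.imread('pics/scene0.png');b=cv2.imread('pics/side0.png')
z=lambda i,x,y,w,h,s:cv2.resize(i[y:y+h,x:x+w],None,fx=s,fy=s,interpolation=cv2.INTER_CUBIC)
A=z(a,255,140,200,150,3);B=z(b,115,140,200,200,3)
o=np.zeros((600,800,3),np.uint8);
c1=z(a,255,145,180,140,2.2);c2=z(b,130,170,200,170,2);c3=z(a,165,235,80,85,2.2*1.4);c4=z(b,290,125,95,70,3)
for im,(x,y) in((c1,(0,0)),(c2,(400,0)),(c3,(0,330)),(c4,(400,360))):
    h,w=im.shape[:2];h=min(h,600-y);w=min(w,800-x);o[y:y+h,x:x+w]=im[:h,:w]
cv2.imwrite('pics/crops.png',o)
for n in('scene','side'):
    f=np.load(f'/tmp/{n}0.npz');P=pts(f['d'],dict(intrinsics=f['K'],world_to_cam=f['W']))
    print(n,(f['d']>0).mean())
    q={'scene':[(365,172),(377,152),(295,210),(250,230),(192,263),(217,300)],'side':[(204,297),(187,307),(285,260),(300,220),(352,172),(312,149)]}[n]
    for u,v in q: print((u,v),np.round(P[v,u],4))
E
```

```text
scene 0.9960289115646258
(365, 172) [0.5687 0.1951 0.0757]
(377, 152) [0.5665 0.2425 0.1164]
(295, 210) [0.4932 0.0057 0.0095]
(250, 230) [ 0.4579 -0.1218 -0.0027]
(192, 263) [ 0.4877 -0.3159  0.0433]
(217, 300) [ 0.5911 -0.3303  0.0197]
side 0.9958418367346938
(204, 297) [0.5557 0.2061 0.0788]
(187, 307) [0.5533 0.2548 0.1206]
(285, 260) [0.4807 0.0132 0.0067]
(300, 220) [ 5.061e-01 -1.089e-01 -4.000e-04]
(352, 172) [ 0.4542 -0.2969  0.0198]
(312, 149) [ 0.5828 -0.3249  0.0183]
```

View pics/crops.png

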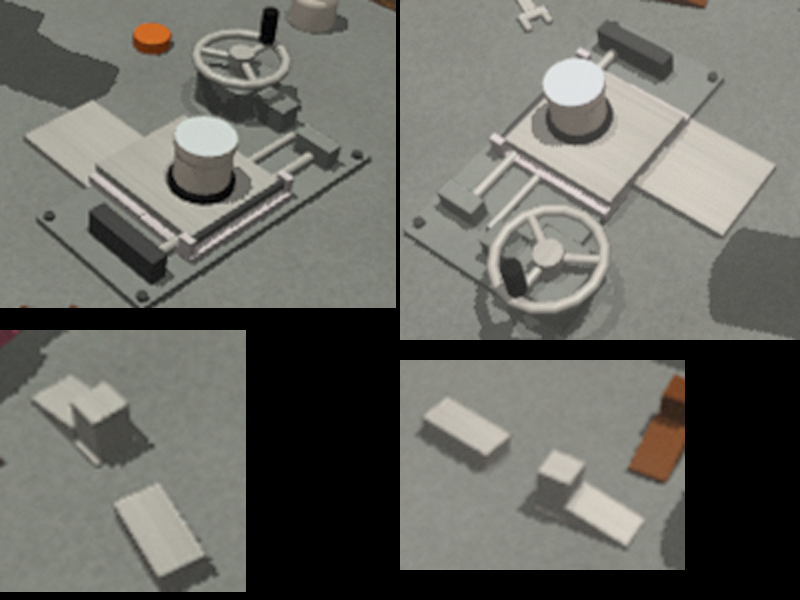

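```bash
python3 - <<'E'
from h import *
L={'scene':[((274,243),(-30,-130)),((319.5,279.5),(140,-130)),((421.5,216.5),(140,240)),((267,207.5),(-150,-55)),((298,190.5),(-150,55))],
'side':[((291.5,209),(-30,-130)),((132.5,286.5),(140,240)),((317.5,252.5),(-150,-55)),((291.5,286.5),(-150,55))]}
A=[];S=[]; allP=[]
for n in L:
    f=np.load(f'/tmp/{n}0.npz');c=dict(intrinsics=f['K'],world_to_cam=f['W'])
    for p,s in L[n]: A.append(ray(c,*p,.010)[:2]);S.append(s)
    P=pts(f['d'],c); allP.append((n,P,f['im']))
A=np.array(A);S=np.array(S)/1000.
a=A@[1,1j];s=S@[1,1j];R=np.vdot(s-s.mean(),a-a.mean());th=np.angle(R);t=a.mean()-np.exp(1j*th)*s.mean()
print('stand',t,th,np.degrees(th),'res mm',np.round(1e3*(a-np.exp(1j*th)*s-t),1))
print('hub pred',t+np.exp(1j*th)*(-.04+.2j),'heel home',t+np.exp(1j*th)*(-.035))
def sel(P,c,r,z0,z1): return (np.hypot(P[...,0]-c[0],P[...,1]-c[1])<r)&(P[...,2]>z0)&(P[...,2]<z1)
for n,P,im in allP:
    m=sel(P,(.565,.2),.085,.068,.084); h=P[m][:,:2]; (cx,cy),r=cv2.minEnclosingCircle(h.astype(np.float32));print(n,'wheel',cx,cy,r)
    m=sel(P,(.56,.245),.05,.1,.13); q=P[m];print('crank',m.sum(),q.mean(0),q[q[:,2]>q[:,2].max()-.004].mean(0), q[:,:2].min(0),q[:,:2].max(0))
    m=sel(P,(.48,-.31),.06,.038,.052);q=P[m];print('block',m.sum(),q.mean(0),cv2.minAreaRect((q[:,:2]*1e3).astype(np.float32)))
    m=sel(P,(.48,-.31),.09,.003,.022);q=P[m];print('low',m.sum(),cv2.minAreaRect((q[:,:2]*1e3).astype(np.float32)))
    m=sel(P,(.59,-.33),.06,.015,.03);q=P[m];print('shim',m.sum(),cv2.minAreaRect((q[:,:2]*1e3).astype(np.float32)))
    w=t+np.exp(1j*th)*(.062);m=sel(P,(w.real,w.imag),.09,.095,.108);q=P[m];print('jar top',m.sum(),cv2.minEnclosingCircle((q[:,:2]*1e3).astype(np.float32)))
    g=(P[...,0]+1j*P[...,1]-t)*np.exp(-1j*th); m=(P[...,2]>.03)&(P[...,2]<.04)&(abs(g.imag)<.13)&(g.real>-.06)&(g.real<.14);q=g[m];
    print('plate x',np.percentile(q.real,[1,50,99]),'y',np.percentile(q.imag,[1,50,99]))
E
```

```text
stand (0.5802924814651679+0.0035479235429328876j) -0.08618146149382003 -4.937834015865106 res mm [ 5.2 +3.5j -9.1+10.j   1.6-10.7j  8.1 -1.8j  5.2 +0.2j -2.9 +1.7j
 -6.2 -0.1j -1.4 +0.6j -0.6 -3.3j]
hub pred (0.5576558982960118+0.20624865147064875j) heel home (0.5454223778129845+0.006560542218767255j)
scene wheel 0.5606358647346497 0.20118460059165955 0.06096808612346649
crank 67 [0.56661074 0.24327863 0.11247083] [0.56450511 0.24575341 0.12016722] [0.55452797 0.2346227 ] [0.57558611 0.25838316]
block 168 [ 0.48656094 -0.30263857  0.04422148] ((484.9447021484375, -301.3675537109375), (32.21758270263672, 33.273841857910156), 89.8669204711914)
low 475 ((480.9966125488281, -321.84735107421875), (158.3413543701172, 167.00071716308594), 65.2534408569336)
shim 521 ((589.3549194335938, -331.31573486328125), (36.761863708496094, 77.13302612304688), 76.63819122314453)
jar top 460 ((647.0081176757812, 24.125885009765625), 35.06338119506836)
plate x [-0.03242073  0.07059957  0.12712994] y [-0.10678493 -0.00457773  0.09891544]
side wheel 0.556581437587738 0.20535247027873993 0.0612785667181015
crank 127 [0.55858128 0.25171339 0.11549951] [0.56068687 0.250711   0.12057372] [0.55056075 0.24007628] [0.57019438 0.25992974]
block 128 [ 0.4809906  -0.29756868  0.04422371] ((481.149169921875, -298.6544189453125), (33.24028396606445, 30.20514488220215), 88.0558853149414)
low 656 ((479.58709716796875, -313.3964538574219), (172.82958984375, 168.21815490722656), 59.88087844848633)
shim 304 ((585.839111328125, -328.1676330566406), (38.316707611083984, 77.59022521972656), 75.56858825683594)
jar top 613 ((642.6099243164062, 26.719438552856445), 35.00980758666992)
plate x [-0.03625469  0.0188396   0.11987074] y [-0.08484084  0.04714697  0.09987539]
```

Request:
step_arm(
  commands=[
    {"fingers": -1,"dx": 0.36,"dy": -0.24,"dz": 0.0},
    {"fingers": -1,"dx": 0.36,"dy": -0.24,"dz": 0.0},
    {"fingers": -1,"dx": 0.36,"dy": -0.24,"dz": 0.0},
    {"fingers": -1,"dx": 0.36,"dy": -0.24,"dz": 0.0},
    {"fingers": -1,"dx": 0.36,"dy": -0.24,"dz": 0.0},
    {"fingers": -1,"dx": 0.36,"dy": -0.24,"dz": 0.0},
    {"fingers": -1,"dx": 0.36,"dy": -0.24,"dz": 0.0},
    {"fingers": -1,"dx": 0.36,"dy": -0.24,"dz": 0.0},
  ],
)

```text
invalid input
```

```bash
cat >> h.py <<'E'
def tool():
    from scipy.spatial.transform import Rotation as Ro
    s=read_state();R=Ro.from_rotvec(s['tcp_rot']).as_matrix();print('t',s['time'],'tcp',np.round(s['tool_pos'],4),'yaw',np.degrees(np.arctan2(R[1,0],R[0,0])).round(2),'q',np.round(s['q'],3),'F',np.round(s['wrist_force'],1),'w',round(s['width'],3),'g',s['grip_force'])
    return s,R
E
python3 - <<'E'
from h import *
s,R=tool();im,d,c=snap('wrist','w1.png');P=pts(d,c)
np.savez('/tmp/w1.npz',im=im,d=d,P=P)
m=(np.hypot(P[...,0]-.483,P[...,1]+.3)<.08)
for a,b in((.04,.05),(.0035,.025)):
    k=(m&(P[...,2]>a)&(P[...,2]<b)).astype(np.uint8); n,l,st,ce=cv2.connectedComponentsWithStats(k)
    for i in range(1,n):
        if st[i,4]>150: q=P[l==i];print(a,st[i],cv2.minAreaRect((q[:,:2]*1e3).astype(np.float32)))
E
```

```text
t 0.15 tcp [ 0.2075 -0.6417  0.2302] yaw 17.92 q [-1.295  0.265  1.605  0.     1.274 -0.037] F [-0.5  0.5 -0. ] w 0.996 g 0.0
```

View pics/w1.png

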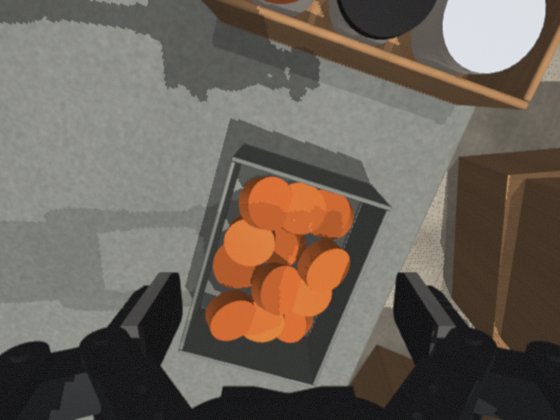

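The arm didn't move because the call was refused, so this picture still shows the start position over a crate of orange caps. I'll send it again with every field filled in.

Request:
step_arm(
  commands=[
    {"fingers": -1,"dx": 0.36,"dy": -0.24,"dz": 0.0,"roll": 0},
    {"fingers": -1,"dx": 0.36,"dy": -0.24,"dz": 0.0,"roll": 0},
    {"fingers": -1,"dx": 0.36,"dy": -0.24,"dz": 0.0,"roll": 0},
    {"fingers": -1,"dx": 0.36,"dy": -0.24,"dz": 0.0,"roll": 0},
    {"fingers": -1,"dx": 0.36,"dy": -0.24,"dz": 0.0,"roll": 0},
    {"fingers": -1,"dx": 0.36,"dy": -0.24,"dz": 0.0,"roll": 0},
    {"fingers": -1,"dx": 0.36,"dy": -0.24,"dz": 0.0,"roll": 0},
    {"fingers": -1,"dx": 0.36,"dy": -0.24,"dz": 0.0,"roll": 0},
  ],
  squeeze=40,
)

```text
time: 1.2
tool_pos: [0.4784, -0.2998, 0.2312]
tcp_rot: [-3.101, -0.498, -0.001]
wrist_force: [0.4, -0.5, -0.0]
width: 0.998
grip_force: 0.0
```

```bash
python3 - <<'E'
from h import *
s,R=tool();im,d,c=snap('wrist','w2.png');P=pts(d,c)
np.savez('/tmp/w2.npz',im=im,d=d,P=P)
m=(np.hypot(P[...,0]-.483,P[...,1]+.3)<.1)
for a,b in((.04,.05),(.0035,.025),(.0035,.05)):
    k=(m&(P[...,2]>a)&(P[...,2]<b)).astype(np.uint8); n,l,st,ce=cv2.connectedComponentsWithStats(k)
    for i in range(1,n):
        if st[i,4]>150: q=P[l==i];print(a,st[i],cv2.minAreaRect((q[:,:2]*1e3).astype(np.float32)),np.median(q[:,2]))
E
```

```text
t 1.2 tcp [ 0.4784 -0.2998  0.2312] yaw 18.24 q [-6.040e-01  5.600e-02  1.844e+00  1.000e-03  1.242e+00  6.480e-01] F [ 0.4 -0.5 -0. ] w 0.998 g 0.0
0.04 [ 269  153   42   42 1085] ((483.8219299316406, -299.15771484375), (30.143627166748047, 30.175302505493164), 87.5245132446289) 0.04584739805527349
0.0035 [ 318   71   48   47 1291] ((565.2958984375, -323.7769775390625), (36.085472106933594, 28.61858558654785), 76.60889434814453) 0.022688138234552235
0.0035 [ 250  146   62   90 1793] ((453.6487121582031, -297.8866271972656), (36.07050704956055, 90.68917083740234), 87.57303619384766) 0.012783040437170101
0.0035 [326 218  37  31 565] ((427.736083984375, -378.7690124511719), (36.10752868652344, 27.520915985107422), 0.26847895979881287) 0.008285997430092396
0.0035 [ 318   71   48   47 1294] ((565.2958984375, -323.7769775390625), (36.085472106933594, 28.61858558654785), 76.60889434814453) 0.02268856963513663
0.0035 [ 250  146   62   90 2971] ((453.6487121582031, -297.8866271972656), (36.07050704956055, 90.68917083740234), 87.57303619384766) 0.01729532642941284
0.0035 [326 218  37  31 565] ((427.736083984375, -378.7690124511719), (36.10752868652344, 27.520915985107422), 0.26847895979881287) 0.008285997430092396
```

View pics/w2.png

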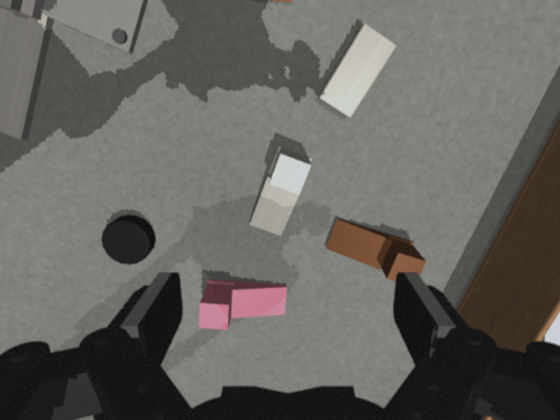

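The bright wedge is at wrist pixel (280,190), with its nose pointing towards the robot at yaw 177.5°. Next I'll look at the stand and wheel from above.

Request:
step_arm(
  commands=[
    {"fingers": -1,"dx": 0.22,"dy": -0.37,"dz": -0.02,"roll": 0},
    {"fingers": -1,"dx": 0.22,"dy": -0.37,"dz": -0.02,"roll": 0},
    {"fingers": -1,"dx": 0.22,"dy": -0.37,"dz": -0.02,"roll": 0},
    {"fingers": -1,"dx": 0.22,"dy": -0.37,"dz": -0.02,"roll": 0},
    {"fingers": -1,"dx": 0.22,"dy": -0.37,"dz": -0.02,"roll": 0},
    {"fingers": -1,"dx": 0.22,"dy": -0.37,"dz": -0.02,"roll": 0},
    {"fingers": -1,"dx": 0.22,"dy": -0.37,"dz": -0.02,"roll": 0},
    {"fingers": -1,"dx": 0.22,"dy": -0.37,"dz": -0.02,"roll": 0},
  ],
  squeeze=40,
)

```text
time: 2.25
tool_pos: [0.5726, 0.1186, 0.2513]
tcp_rot: [-3.102, -0.494, -0.001]
wrist_force: [-1.0, -1.3, 0.1]
width: 0.997
grip_force: 0.0
```

```bash
python3 - <<'E'
from h import *
s,R=tool();im,d,c=snap('wrist','w3.png');P=pts(d,c)
np.savez('/tmp/w3.npz',im=im,d=d,P=P)
Z=P[...,2]
def comps(m,tag,mn=100):
    n,l,st,ce=cv2.connectedComponentsWithStats(m.astype(np.uint8))
    for i in range(1,n):
        if st[i,4]>mn: q=(P[l==i][:,:2]*1e3).astype(np.float32);print(tag,st[i],cv2.minAreaRect(q),'circ',cv2.minEnclosingCircle(q))
r=np.hypot(P[...,0]-.558,P[...,1]-.204)
comps((r<.1)&(Z>.068)&(Z<.084),'wheel'); comps((r<.1)&(Z>.115)&(Z<.126),'crank')
comps((Z>.005)&(Z<.014)&(P[...,0]<.72)&(P[...,1]<.15)&(P[...,1]>-.15),'apron/bed',300)
comps((Z>.03)&(Z<.038)&(P[...,1]<.15)&(P[...,1]>-.15),'plate',300)
comps((Z>.098)&(Z<.105)&(P[...,1]<.15)&(P[...,1]>-.15),'jar',300)
E
```

```text
t 2.25 tcp [0.5726 0.1186 0.2513] yaw 18.1 q [0.161 0.082 1.779 0.    1.281 1.416] F [-1.  -1.3  0.1] w 0.997 g 0.0
wheel [ 125   94  135  135 7009] ((559.7695922851562, 204.99615478515625), (119.48533630371094, 118.56301879882812), 7.162880897521973) circ ((559.76513671875, 205.49185180664062), 60.72391891479492)
crank [107 141  28  27 579] ((563.6181640625, 249.94265747070312), (18.694427490234375, 19.225801467895508), 77.87137603759766) circ ((563.3016357421875, 249.9265899658203), 10.312983512878418)
apron/bed [ 300   12   55   41 1156] ((710.6900024414062, 125.90705871582031), (49.271484375, 22.015432357788086), 85.34073638916016) circ ((710.7342529296875, 125.3017807006836), 26.096006393432617)
apron/bed [ 388   42  172   91 1835] ((702.0083618164062, -31.25952911376953), (195.9365692138672, 33.16061782836914), 84.29588317871094) circ ((712.78564453125, -32.336029052734375), 98.01715850830078)
apron/bed [ 286   45   53   49 1475] ((672.78466796875, 127.94218444824219), (46.558135986328125, 29.658809661865234), 84.64215850830078) circ ((672.8990478515625, 128.09344482421875), 27
[... 527 characters left out ...]
2.01122283935547), 85.03099822998047) circ ((487.11444091796875, 11.178114891052246), 77.67169952392578)
plate [  295    38   208   205 15696] ((627.8695678710938, 23.911666870117188), (150.91845703125, 161.1048583984375), 85.19668579101562) circ ((628.928955078125, 27.382369995117188), 107.40238189697266)
plate [478 118  59  92 487] ((647.6716918945312, -84.79100036621094), (2.828388214111328, 99.24754333496094), 84.91908264160156) circ ((647.5582275390625, -86.06715393066406), 49.623905181884766)
jar [ 383   96   86   85 5674] ((645.559326171875, 27.336692810058594), (66.37089538574219, 67.2880630493164), 18.667394638061523) circ ((645.3516235351562, 27.217832565307617), 33.89720153808594)
```

View pics/w3.png

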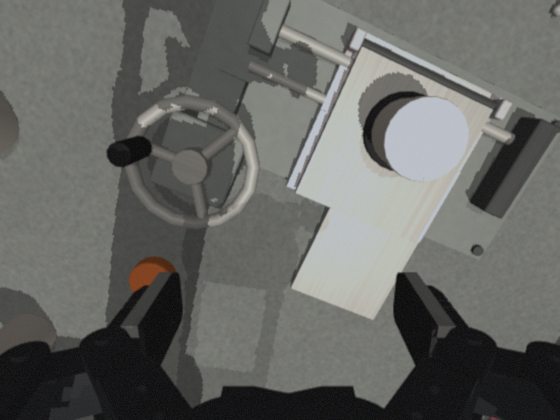

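The wheel hub is at (190,167), the crank at (125,152) and the jar at (427,138). In world coordinates the hub is (0.560, 0.2055) and the crank (0.5634, 0.250). The stand yaw is −5°, and the carriage is about 29.6 mm (1.48 turns) short of its stop.

Request:
step_arm(
  commands=[
    {"fingers": -1,"dx": 0.032,"dy": -0.128,"dz": 0.04,"roll": 0},
    {"fingers": -1,"dx": 0.032,"dy": -0.128,"dz": 0.06,"roll": 0},
    {"fingers": -1,"dx": 0.032,"dy": -0.128,"dz": 0.09,"roll": 0},
    {"fingers": -1,"dx": 0.032,"dy": -0.128,"dz": 0.14,"roll": 0},
    {"fingers": -1,"dx": 0.032,"dy": -0.128,"dz": 0.164,"roll": 0},
    {"fingers": -0.5,"dx": 0.032,"dy": -0.128,"dz": 0.164,"roll": 0},
    {"fingers": 1,"dx": 0.032,"dy": -0.128,"dz": 0.164,"roll": 0},
    {"fingers": 1,"dx": 0.032,"dy": -0.128,"dz": 0.164,"roll": 0},
  ],
  squeeze=30,
)

```text
time: 3.3
tool_pos: [0.5647, 0.248, 0.0895]
tcp_rot: [-3.103, -0.488, -0.006]
wrist_force: [-0.8, -0.1, -1.1]
width: 0.377
grip_force: 0.0
```

Request:
step_arm(
  commands=[
    {"fingers": 1,"dx": 0,"dy": 0,"dz": 0,"roll": 0},
    {"fingers": 1,"dx": 0,"dy": 0,"dz": 0,"roll": 0},
    {"fingers": 1,"dx": 0,"dy": 0,"dz": 0,"roll": 0},
    {"fingers": 1,"dx": 0,"dy": 0,"dz": 0,"roll": 0},
  ],
  squeeze=30,
)

```text
time: 3.8
tool_pos: [0.5646, 0.2497, 0.0896]
tcp_rot: [-3.101, -0.49, -0.007]
wrist_force: [-0.8, 3.7, 6.0]
width: 0.218
grip_force: 30.6
```

```bash
python3 - <<'E'
from h import *
s,R=tool()
h=np.array([.5598,.2055]);p=s['tool_pos'][:2];print((p-h)*1e3,np.hypot(*(p-h)))
a0=np.degrees(np.arctan2(*(p-h)[::-1]));a0=85.3
for k in range(0,28):
    a=np.radians(a0-20*k);w=np.append(.0445*np.array([np.cos(a)-np.cos(np.radians(a0)),np.sin(a)-np.sin(np.radians(a0))]),0)
    print(20*k,np.round(R.T@w*1e3,1)[:2])
E
```

```text
t 3.8 tcp [0.5646 0.2497 0.0896] yaw 17.94 q [3.760e-01 2.760e-01 1.866e+00 1.000e-03 9.950e-01 1.633e+00] F [-0.8  3.7  6. ] w 0.218 g 30.609558820724487
[ 4.75767375 44.20370105] 0.04445899960523739
0 [0. 0.]
20 [13.   8.3]
40 [22.4 20.6]
60 [27.  35.4]
80 [26.3 50.8]
100 [20.3 65.1]
120 [ 9.9 76.4]
140 [-3.9 83.5]
160 [-19.2  85.5]
180 [-34.3  82.1]
200 [-47.3  73.8]
220 [-56.7  61.5]
240 [-61.3  46.8]
260 [-60.6  31.3]
280 [-54.6  17.1]
300 [-44.1   5.7]
320 [-30.4  -1.4]
340 [-15.1  -3.4]
360 [-0. -0.]
380 [13.   8.3]
400 [22.4 20.6]
420 [27.  35.4]
440 [26.3 50.8]
460 [20.3 65.1]
480 [ 9.9 76.4]
500 [-3.9 83.5]
520 [-19.2  85.5]
540 [-34.3  82.1]
```

Request:
step_arm(
  commands=[
    {"fingers": 1,"dx": 0.013,"dy": 0.0083,"dz": 0,"roll": 0},
    {"fingers": 1,"dx": 0.0224,"dy": 0.0206,"dz": 0,"roll": 0},
    {"fingers": 1,"dx": 0.027,"dy": 0.0354,"dz": 0,"roll": 0},
    {"fingers": 1,"dx": 0.0263,"dy": 0.0508,"dz": 0,"roll": 0},
    {"fingers": 1,"dx": 0.0203,"dy": 0.0651,"dz": 0,"roll": 0},
    {"fingers": 1,"dx": 0.0099,"dy": 0.0764,"dz": 0,"roll": 0},
    {"fingers": 1,"dx": -0.0039,"dy": 0.0835,"dz": 0,"roll": 0},
    {"fingers": 1,"dx": -0.0192,"dy": 0.0855,"dz": 0,"roll": 0},
  ],
  squeeze=30,
)

```text
time: 4.8
tool_pos: [0.5732, 0.1618, 0.0896]
tcp_rot: [-3.102, -0.489, -0.009]
wrist_force: [1.9, 7.0, 7.2]
width: 0.225
grip_force: 30.7
```

```bash
cat >> h.py <<'E'
def wang():
    s,R=tool();h=np.array([.5598,.2055]);p=s['tool_pos'][:2];v=p-h;print('r',np.hypot(*v),'ang',np.degrees(np.arctan2(v[1],v[0])))
E
python3 -c "
from h import *
wang()"
```

```text
t 4.8 tcp [0.5732 0.1618 0.0896] yaw 17.9 q [2.330e-01 2.380e-01 1.915e+00 1.000e-03 9.830e-01 1.491e+00] F [1.9 7.  7.2] w 0.225 g 30.679596662521362
r 0.04567031020341451 ang -72.99834510778088
```

Request:
step_arm(
  commands=[
    {"fingers": 1,"dx": -0.0151,"dy": -0.0034,"dz": 0,"roll": 0},
    {"fingers": 1,"dx": -0.0281,"dy": -0.0117,"dz": 0,"roll": 0},
    {"fingers": 1,"dx": -0.0375,"dy": -0.024,"dz": 0,"roll": 0},
    {"fingers": 1,"dx": -0.0421,"dy": -0.0387,"dz": 0,"roll": 0},
    {"fingers": 1,"dx": -0.0414,"dy": -0.0542,"dz": 0,"roll": 0},
    {"fingers": 1,"dx": -0.0354,"dy": -0.0684,"dz": 0,"roll": 0},
    {"fingers": 1,"dx": -0.0249,"dy": -0.0798,"dz": 0,"roll": 0},
    {"fingers": 1,"dx": -0.0112,"dy": -0.0869,"dz": 0,"roll": 0},
  ],
  squeeze=30,
)

```text
time: 5.8
tool_pos: [0.5329, 0.2411, 0.0895]
tcp_rot: [-3.103, -0.49, 0.001]
wrist_force: [-2.7, -1.0, 12.0]
width: 0.221
grip_force: 31.2
```

Request:
step_arm(
  commands=[
    {"fingers": 1,"dx": 0.0153,"dy": -0.002,"dz": 0,"roll": 0},
    {"fingers": 1,"dx": 0.0304,"dy": 0.0014,"dz": 0,"roll": 0},
    {"fingers": 1,"dx": 0.0434,"dy": 0.0097,"dz": 0,"roll": 0},
    {"fingers": 1,"dx": 0.0528,"dy": 0.022,"dz": 0,"roll": 0},
    {"fingers": 1,"dx": 0.0574,"dy": 0.0368,"dz": 0,"roll": 0},
    {"fingers": 1,"dx": 0.0567,"dy": 0.0522,"dz": 0,"roll": 0},
    {"fingers": 1,"dx": 0.0507,"dy": 0.0665,"dz": 0,"roll": 0},
    {"fingers": 1,"dx": 0.0403,"dy": 0.0778,"dz": 0,"roll": 0},
  ],
  squeeze=30,
)

```text
time: 6.8
tool_pos: [0.5972, 0.1795, 0.0896]
tcp_rot: [-3.102, -0.489, -0.006]
wrist_force: [-3.2, 6.5, 10.2]
width: 0.222
grip_force: 31.0
```

```bash
python3 -c "
from h import *
wang()"
```

```text
t 6.8 tcp [0.5972 0.1795 0.0896] yaw 17.92 q [0.251 0.287 1.851 0.002 1.    1.509] F [-3.2  6.5 10.2] w 0.222 g 30.974889993667603
r 0.04550799755221722 ang -34.78937600022415
```

Request:
step_arm(
  commands=[
    {"fingers": 1,"dx": -0.0066,"dy": 0.0041,"dz": 0,"roll": 0},
    {"fingers": 1,"dx": -0.0138,"dy": 0.0071,"dz": 0,"roll": 0},
    {"fingers": 1,"dx": -0.0214,"dy": 0.0087,"dz": 0,"roll": 0},
    {"fingers": 1,"dx": -0.0291,"dy": 0.0091,"dz": 0,"roll": 0},
    {"fingers": 1,"dx": -0.0291,"dy": 0.0091,"dz": 0,"roll": 0},
  ],
  squeeze=30,
)

```text
time: 7.42
tool_pos: [0.5717, 0.1615, 0.0896]
tcp_rot: [-3.103, -0.49, -0.005]
wrist_force: [-1.6, 1.2, 7.7]
width: 0.225
grip_force: 31.0
```

Request:
step_arm(
  commands=[
    {"fingers": 1,"dx": -0.004,"dy": -0.0004,"dz": 0,"roll": 0},
    {"fingers": 1,"dx": -0.0077,"dy": -0.0011,"dz": 0,"roll": 0},
    {"fingers": 1,"dx": -0.0077,"dy": -0.0011,"dz": 0,"roll": 0},
  ],
  squeeze=30,
)

```text
time: 7.8
tool_pos: [0.5649, 0.1603, 0.0896]
tcp_rot: [-3.103, -0.49, -0.007]
wrist_force: [0.1, 2.1, 7.6]
width: 0.218
grip_force: 30.9
```

```bash
python3 - <<'E'
from h import *
wang()
im,d,c=snap('side');P=pts(d,c);f=np.load('/tmp/side0.npz');P0=pts(f['d'],dict(intrinsics=f['K'],world_to_cam=f['W']))
for p in(P0,P):
    m=(np.hypot(p[...,0]-.645,p[...,1]-.01)<.08)&(p[...,2]>.097)&(p[...,2]<.106);print(cv2.minEnclosingCircle((p[m][:,:2]*1e3).astype(np.float32)))
E
```

```text
t 7.8 tcp [0.5649 0.1603 0.0896] yaw 17.95 q [ 0.234  0.224  1.931 -0.     0.982  1.492] F [0.1 2.1 7.6] w 0.218 g 30.859445929527283
r 0.04553028495167271 ang -83.52085634970955
((642.6099243164062, 26.719438552856445), 35.00980758666992)
((637.3703002929688, -4.50200080871582), 34.38692092895508)
```

Request:
step_arm(
  commands=[
    {"fingers": 1,"dx": -0.004,"dy": -0.001,"dz": 0,"roll": 0},
    {"fingers": 1,"dx": -0.0074,"dy": -0.0023,"dz": 0,"roll": 0},
    {"fingers": 1,"dx": -0.0074,"dy": -0.0023,"dz": 0,"roll": 0},
  ],
  squeeze=30,
)

```text
time: 8.22
tool_pos: [0.5574, 0.16, 0.0896]
tcp_rot: [3.103, 0.49, 0.007]
wrist_force: [0.1, 1.5, 7.4]
width: 0.223
grip_force: 30.9
```

Request:
step_arm(
  commands=[
    {"fingers": 1,"dx": -0.0036,"dy": -0.0016,"dz": 0,"roll": 0},
    {"fingers": 1,"dx": -0.0069,"dy": -0.0035,"dz": 0,"roll": 0},
    {"fingers": 1,"dx": -0.0069,"dy": -0.0035,"dz": 0,"roll": 0},
  ],
  squeeze=30,
)

```text
time: 8.6
tool_pos: [0.5553, 0.1603, 0.0898]
tcp_rot: [3.1, 0.491, 0.026]
wrist_force: [17.8, -2.7, -6.2]
width: 0.218
grip_force: 29.8
```

Request:
step_arm(
  commands=[
    {"fingers": 1,"dx": 0.002,"dy": 0.001,"dz": 0,"roll": 0},
    {"fingers": 1,"dx": 0.004,"dy": 0.002,"dz": 0,"roll": 0},
    {"fingers": 0.2,"dx": 0.004,"dy": 0.002,"dz": 0,"roll": 0},
    {"fingers": -0.5,"dx": 0.004,"dy": 0.002,"dz": 0,"roll": 0},
    {"fingers": -1,"dx": 0.004,"dy": 0.002,"dz": 0,"roll": 0},
    {"fingers": -1,"dx": 0.004,"dy": 0.002,"dz": -0.05,"roll": 0},
    {"fingers": -1,"dx": 0.004,"dy": 0.002,"dz": -0.11,"roll": 0},
    {"fingers": -1,"dx": 0.004,"dy": 0.002,"dz": -0.15,"roll": 0},
  ],
  squeeze=30,
)

```text
time: 9.6
tool_pos: [0.5527, 0.1603, 0.24]
tcp_rot: [-3.103, -0.49, -0.004]
wrist_force: [-0.3, 0.5, -0.2]
width: 0.997
grip_force: 0.0
```

```bash
python3 - <<'E'
from h import *
tool();im,d,c=snap('wrist','w4.png');P=pts(d,c);Z=P[...,2]
def comps(m,tag,mn=100):
    n,l,st,ce=cv2.connectedComponentsWithStats(m.astype(np.uint8))
    for i in range(1,n):
        if st[i,4]>mn: q=(P[l==i][:,:2]*1e3).astype(np.float32);print(tag,st[i],cv2.minAreaRect(q),'circ',cv2.minEnclosingCircle(q))
Y=(P[...,1]<.16)&(P[...,1]>-.15)
r=np.hypot(P[...,0]-.558,P[...,1]-.204)
comps((r<.1)&(Z>.068)&(Z<.084),'wheel');comps((r<.1)&(Z>.115)&(Z<.126),'crank')
comps((Z>.005)&(Z<.014)&(P[...,0]<.56)&Y,'apron',300)
comps((Z>.03)&(Z<.038)&Y,'plate',300);comps((Z>.098)&(Z<.105)&Y,'jar',300)
print(np.median(Z[(abs(P[...,0]-.48)<.02)&(abs(P[...,1]-.012)<.02)]))
E
```

```text
t 9.6 tcp [0.5527 0.1603 0.24  ] yaw 17.93 q [ 0.239  0.07   1.813 -0.     1.257  1.497] F [-0.3  0.5 -0.2] w 0.997 g 0.0
wheel [ 171   87  141  141 7473] ((559.822265625, 205.54623413085938), (119.39874267578125, 119.12408447265625), 50.67179489135742) circ ((559.8084716796875, 205.52935791015625), 60.68979263305664)
crank [276 183  26  26 536] ((555.5938110351562, 161.10118103027344), (19.458858489990234, 18.906192779541016), 17.37138557434082) circ ((555.5267333984375, 160.93702697753906), 9.98334789276123)
apron [ 330  203  134  110 7460] ((486.29583740234375, 11.374073028564453), (111.67959594726562, 111.36331939697266), 84.6111831665039) circ ((486.7668151855469, 11.864107131958008), 77.44898223876953)
apron [495 232  42  27 497] ((551.1331787109375, -104.24073791503906), (41.66842269897461, 20.698104858398438), 84.44429779052734) circ ((551.29296875, -104.62264251708984), 22.77728271484375)
plate [  368    44   192   208 15259] ((624.6444091796875, -1.0022964477539062), (141.1251220703125, 158.51449584960938), 84.93592071533203) circ ((624.0990600585938, -0.6865402460098267), 104.67395782470703)
jar [ 478  104   82   88 5742] ((640.5682373046875, 0.7439689636230469), (67.67289733886719, 60.594581604003906), 29.125699996948242) circ ((641.6768188476562, -2.241467237472534), 34.49533462524414)
0.011007061524678952
```

Request:
step_arm(
  commands=[
    {"fingers": -0.4,"dx": -0.207,"dy": 0.416,"dz": 0,"roll": 20.4},
    {"fingers": -0.4,"dx": -0.207,"dy": 0.416,"dz": 0,"roll": 20.4},
    {"fingers": -0.4,"dx": -0.207,"dy": 0.416,"dz": 0,"roll": 20.4},
    {"fingers": -0.4,"dx": -0.207,"dy": 0.416,"dz": 0,"roll": 20.4},
    {"fingers": -0.4,"dx": -0.207,"dy": 0.416,"dz": 0,"roll": 20.4},
    {"fingers": -0.4,"dx": -0.207,"dy": 0.416,"dz": 0,"roll": 20.4},
    {"fingers": -0.4,"dx": -0.207,"dy": 0.416,"dz": 0,"roll": 20.4},
    {"fingers": -0.4,"dx": -0.207,"dy": 0.416,"dz": 0,"roll": 20.4},
  ],
  squeeze=60,
)

```text
time: 10.65
tool_pos: [0.4819, -0.3022, 0.2365]
tcp_rot: [3.141, -0.072, -0.002]
wrist_force: [-0.1, -0.1, -0.5]
width: 0.699
grip_force: 0.0
```

Request:
step_arm(
  commands=[
    {"fingers": -0.4,"dx": 0,"dy": 0,"dz": 0.06,"roll": 0},
    {"fingers": -0.4,"dx": 0,"dy": 0,"dz": 0.11,"roll": 0},
    {"fingers": -0.4,"dx": 0,"dy": 0,"dz": 0.11,"roll": 0},
  ],
  squeeze=60,
)

```text
time: 11.02
tool_pos: [0.4791, -0.2966, 0.1218]
tcp_rot: [-3.134, 0.068, 0.016]
wrist_force: [-0.8, 0.1, -0.4]
width: 0.698
grip_force: 0.0
```

```bash
python3 - <<'E'
from h import *
s,R=tool();im,d,c=snap('wrist','w5.png');P=pts(d,c);Z=P[...,2]
m=(np.hypot(P[...,0]-.483,P[...,1]+.3)<.1)
for a,b in((.04,.05),(.0035,.05)):
    k=(m&(Z>a)&(Z<b)).astype(np.uint8); n,l,st,ce=cv2.connectedComponentsWithStats(k)
    for i in range(1,n):
        if st[i,4]>300:
            q=P[l==i];r=cv2.minAreaRect((q[:,:2]*1e3).astype(np.float32));print(a,st[i],r,np.median(q[:,2]))
            if a==.04: print('delta tool',R.T@(np.array([r[0][0]/1e3,r[0][1]/1e3,.014])-s['tool_pos']))
E
```

```text
t 11.025 tcp [ 0.4791 -0.2966  0.1218] yaw -2.49 q [-0.599  0.156  1.946 -0.     1.051  1.016] F [-0.8  0.1 -0.4] w 0.698 g 0.0
0.04 [ 270  185   48   48 2266] ((483.7881164550781, -299.2533264160156), (29.88844871520996, 30.887361526489258), 87.0815658569336) 0.04583955646815821
delta tool [0.00588302 0.00307265 0.10770995]
0.0035 [ 295   44   65   57 2762] ((565.4026489257812, -323.87115478515625), (36.13535690307617, 28.573463439941406), 76.7418212890625) 0.02270455201011301
0.0035 [ 268  172   51  112 5357] ((453.6282653808594, -297.87066650390625), (36.01982879638672, 91.28626251220703), 87.55349731445312) 0.018524407755350025
0.0035 [ 380  235   41   40 1068] ((430.13006591796875, -378.7298889160156), (27.36446762084961, 32.20625686645508), 89.65744018554688) 0.008389734874562571
```

View pics/w5.png

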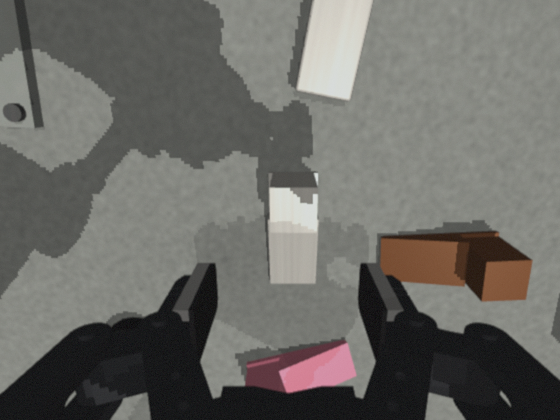

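The bright wedge is centred at (293,228), between the fingers. The brown decoy's nearest edge, at (380,250), is clear of the right finger. I'll descend and settle there.

Request:
step_arm(
  commands=[
    {"fingers": -0.4,"dx": 0,"dy": 0,"dz": 0.05,"roll": 0},
    {"fingers": -0.4,"dx": 0,"dy": 0,"dz": 0.06,"roll": 0},
    {"fingers": -0.4,"dx": 0,"dy": 0,"dz": 0.06,"roll": 0},
    {"fingers": -0.4,"dx": 0,"dy": 0,"dz": 0.06,"roll": 0},
  ],
  squeeze=60,
)

```text
time: 11.58
tool_pos: [0.4851, -0.3004, 0.0699]
tcp_rot: [3.139, -0.068, 0.005]
wrist_force: [0.7, -0.5, 0.2]
width: 0.702
grip_force: 0.0
```

Request:
step_arm(
  commands=[
    {"fingers": -0.4,"dx": -0.001,"dy": -0.001,"dz": 0.035,"roll": 0},
    {"fingers": -0.4,"dx": -0.001,"dy": -0.001,"dz": 0.057,"roll": 0},
    {"fingers": -0.4,"dx": -0.001,"dy": -0.001,"dz": 0.057,"roll": 0},
    {"fingers": 0.1,"dx": -0.001,"dy": -0.001,"dz": 0.057,"roll": 0},
    {"fingers": 0.6,"dx": -0.001,"dy": -0.001,"dz": 0.057,"roll": 0},
    {"fingers": 1,"dx": -0.001,"dy": -0.001,"dz": 0.057,"roll": 0},
    {"fingers": 1,"dx": -0.001,"dy": -0.001,"dz": 0.057,"roll": 0},
    {"fingers": 1,"dx": -0.001,"dy": -0.001,"dz": 0.057,"roll": 0},
  ],
  squeeze=60,
)

```text
time: 12.58
tool_pos: [0.4842, -0.2995, 0.0125]
tcp_rot: [3.139, -0.068, 0.005]
wrist_force: [0.5, -0.1, 6.7]
width: 0.341
grip_force: 60.3
```

```bash
python3 -c "
from h import *
tool()"
```

```text
t 12.575 tcp [ 0.4842 -0.2995  0.0125] yaw -2.48 q [-0.598  0.295  2.012  0.     0.83   1.016] F [ 0.5 -0.1  6.7] w 0.341 g 60.34869432449341
```

Request:
step_arm(
  commands=[
    {"fingers": 1,"dx": 0,"dy": 0,"dz": -0.05,"roll": 0},
    {"fingers": 1,"dx": 0,"dy": 0,"dz": -0.11,"roll": -10},
    {"fingers": 1,"dx": -0.008,"dy": -0.05,"dz": -0.13,"roll": -20},
    {"fingers": 1,"dx": -0.016,"dy": -0.105,"dz": -0.13,"roll": -30},
    {"fingers": 1,"dx": -0.024,"dy": -0.16,"dz": -0.13,"roll": -40},
    {"fingers": 1,"dx": -0.032,"dy": -0.215,"dz": -0.13,"roll": -50},
    {"fingers": 1,"dx": -0.04,"dy": -0.27,"dz": -0.13,"roll": -60},
    {"fingers": 1,"dx": -0.046,"dy": -0.312,"dz": -0.13,"roll": -70},
  ],
  squeeze=60,
)

```text
time: 13.58
tool_pos: [0.4486, 0.0174, 0.1399]
tcp_rot: [-2.605, -1.754, 0.001]
wrist_force: [0.4, -0.3, -3.3]
width: 0.343
grip_force: 60.7
```

Request:
step_arm(
  commands=[
    {"fingers": 1,"dx": 0,"dy": 0,"dz": 0,"roll": -10},
    {"fingers": 1,"dx": 0,"dy": 0,"dz": 0,"roll": -20},
    {"fingers": 1,"dx": 0,"dy": 0,"dz": 0,"roll": -30},
    {"fingers": 1,"dx": 0,"dy": 0,"dz": 0,"roll": -40},
    {"fingers": 1,"dx": 0,"dy": 0,"dz": 0,"roll": -50},
    {"fingers": 1,"dx": 0,"dy": 0,"dz": 0,"roll": -60},
    {"fingers": 1,"dx": 0,"dy": 0,"dz": 0,"roll": -70},
    {"fingers": 1,"dx": 0,"dy": 0,"dz": 0,"roll": -80},
  ],
  squeeze=60,
)

```text
time: 14.58
tool_pos: [0.449, 0.0154, 0.1397]
tcp_rot: [-0.87, -3.017, 0.0]
wrist_force: [-0.6, -0.5, -3.6]
width: 0.343
grip_force: 60.8
```

Request:
step_arm(
  commands=[
    {"fingers": 1,"dx": 0,"dy": 0,"dz": 0,"roll": -10},
    {"fingers": 1,"dx": 0,"dy": 0,"dz": 0,"roll": -20},
    {"fingers": 1,"dx": 0,"dy": 0,"dz": 0,"roll": -27.5},
    {"fingers": 1,"dx": 0,"dy": 0,"dz": 0,"roll": -27.5},
    {"fingers": 1,"dx": 0,"dy": 0,"dz": 0,"roll": -27.5},
  ],
  squeeze=60,
)

```text
time: 15.2
tool_pos: [0.4495, 0.0154, 0.14]
tcp_rot: [-0.14, -3.138, 0.0]
wrist_force: [-0.2, -0.1, -4.2]
width: 0.345
grip_force: 60.8
```

```bash
python3 - <<'E'
from h import *
s,R=tool();im,d,c=snap('wrist','w6.png');P=pts(d,c);Z=P[...,2]
o=np.array([.5812,.0032]);th=np.radians(-5);Rs=np.array([[np.cos(th),-np.sin(th)],[np.sin(th),np.cos(th)]])
print('stand xy',(s['tool_pos'][:2]-o)@Rs)
G=(P[...,:2]-o)@Rs
m=(Z>s['tool_pos'][2]-.02)&(Z<s['tool_pos'][2]+.05)&(np.hypot(*(G-((s['tool_pos'][:2]-o)@Rs)).transpose(2,0,1))<.1)
q=P[m];print('held',m.sum(),np.percentile(Z[m],[5,50,95]))
E
```

```text
t 15.2 tcp [0.4495 0.0154 0.14  ] yaw 174.9 q [-0.021 -0.09   2.164  0.     1.069 -1.503] F [-0.2 -0.1 -4.2] w 0.345 g 60.810112953186035
stand xy [-0.13225545  0.00064602]
held 18214 [0.13643032 0.17273345 0.18753444]
```

View pics/w6.png

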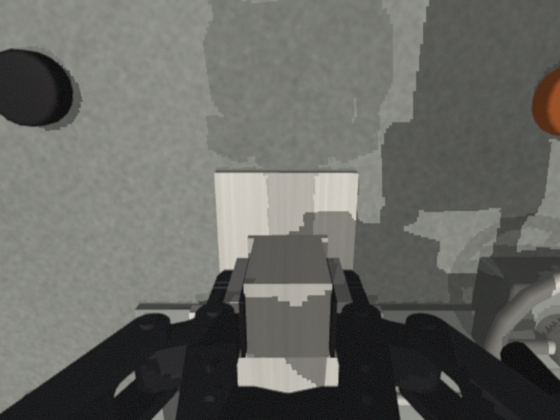

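The wedge is held level between the fingers at (290,300), nose towards the plate and centred over the apron (edges at columns 215 and 358). I'll lower it.

Request:
step_arm(
  commands=[
    {"fingers": 1,"dx": 0,"dy": 0,"dz": 0.04,"roll": 0},
    {"fingers": 1,"dx": 0,"dy": 0,"dz": 0.08,"roll": 0},
    {"fingers": 1,"dx": 0,"dy": 0,"dz": 0.105,"roll": 0},
    {"fingers": 1,"dx": 0,"dy": 0,"dz": 0.112,"roll": 0},
    {"fingers": 1,"dx": 0,"dy": 0,"dz": 0.112,"roll": 0},
    {"fingers": 1,"dx": 0,"dy": 0,"dz": 0.112,"roll": 0},
  ],
  squeeze=60,
)

```text
time: 16.0
tool_pos: [0.4515, 0.0154, 0.0297]
tcp_rot: [0.137, 3.136, 0.0]
wrist_force: [0.3, 0.1, -2.5]
width: 0.34
grip_force: 60.8
```

Request:
step_arm(
  commands=[
    {"fingers": 1,"dx": 0,"dy": 0,"dz": 0.002,"roll": 0},
    {"fingers": 1,"dx": 0,"dy": 0,"dz": 0.003,"roll": 0},
    {"fingers": 1,"dx": 0,"dy": 0,"dz": 0.003,"roll": 0},
  ],
  squeeze=60,
)

```text
time: 16.38
tool_pos: [0.45, 0.0154, 0.0254]
tcp_rot: [0.136, 3.138, 0.0]
wrist_force: [-0.1, 0.4, -3.4]
width: 0.338
grip_force: 60.8
```

```bash
cat >> h.py <<'E'
def st():
    s,R=tool();o=np.array([.5812,.0032]);th=np.radians(-5);Rs=np.array([[np.cos(th),-np.sin(th)],[np.sin(th),np.cos(th)]])
    print('stand xy',(s['tool_pos'][:2]-o)@Rs,'tilt',R[:,2])
E
python3 -c "
from h import *
st()"
```

```text
t 16.375 tcp [0.45   0.0154 0.0254] yaw 175.02 q [-0.021  0.075  2.251  0.     0.815 -1.505] F [-0.1  0.4 -3.4] w 0.338 g 60.79490661621094
stand xy [-0.13175398  0.00069735] tilt [ 2.63290524e-04 -1.40409310e-06 -9.99999965e-01]
```

Request:
step_arm(
  commands=[
    {"fingers": 1,"dx": 0,"dy": 0,"dz": 0.002,"roll": 0},
    {"fingers": 1,"dx": 0,"dy": 0,"dz": 0.003,"roll": 0},
    {"fingers": 1,"dx": 0,"dy": 0,"dz": 0.003,"roll": 0},
  ],
  squeeze=60,
)

```text
time: 16.75
tool_pos: [0.4503, 0.0154, 0.0225]
tcp_rot: [0.136, 3.138, 0.0]
wrist_force: [0.5, -0.9, -0.5]
width: 0.343
grip_force: 61.2
```

Request:
step_arm(
  commands=[
    {"fingers": 1,"dx": -0.01,"dy": -0.0005,"dz": 0.0005,"roll": 0},
    {"fingers": 1,"dx": -0.02,"dy": -0.0005,"dz": 0.0005,"roll": 0},
    {"fingers": 1,"dx": -0.03,"dy": -0.0005,"dz": 0.0005,"roll": 0},
    {"fingers": 1,"dx": -0.04,"dy": -0.0005,"dz": 0.0005,"roll": 0},
    {"fingers": 1,"dx": -0.046,"dy": -0.0005,"dz": 0.0005,"roll": 0},
    {"fingers": 1,"dx": -0.046,"dy": -0.0005,"dz": 0.0005,"roll": 0},
    {"fingers": 1,"dx": -0.046,"dy": -0.0005,"dz": 0.0005,"roll": 0},
  ],
  squeeze=60,
)

```text
time: 17.62
tool_pos: [0.4974, 0.0108, 0.0225]
tcp_rot: [0.136, 3.136, -0.0]
wrist_force: [0.5, -0.7, 5.5]
width: 0.343
grip_force: 62.1
```

```bash
cat >> h.py <<'E'
def nest(tag):
    o=np.array([.5812,.0032]);th=np.radians(-5);Rs=np.array([[np.cos(th),-np.sin(th)],[np.sin(th),np.cos(th)]])
    for n in('scene','side'):
        im,d,c=snap(n,f'{n}_{tag}.png');P=pts(d,c);G=(P[...,:2]-o)@Rs;Z=P[...,2]
        m=(abs(G[...,1])<.065)&(G[...,0]>-.025)&(G[...,0]<.11)&(Z>.026)&(Z<.05)&(np.hypot(G[...,0]-.062,G[...,1])>.05)
        A=np.c_[G[m][:,0],G[m][:,1],np.ones(m.sum())];z=Z[m]
        for _ in range(3):
            k=np.linalg.lstsq(A,z,rcond=None)[0];e=abs(A@k-z)<.003;A=A[e];z=z[e]
        print(n,'plate n',len(z),'slope x',k[0].round(4),'y',k[1].round(4),'z front edge mm',(1e3*(k[2]-.035*k[0])).round(2))
        j=(np.hypot(G[...,0]-.062,G[...,1])<.06)&(Z>.096)&(Z<.112);
        if j.sum()>30: print('  jar stand',cv2.minEnclosingCircle((G[j]*1e3).astype(np.float32)))
E
python3 -c "
from h import *
st();nest('a')"
```

```text
t 17.625 tcp [0.4974 0.0108 0.0225] yaw 175.02 q [-0.028  0.162  2.159 -0.     0.818 -1.512] F [ 0.5 -0.7  5.5] w 0.343 g 62.103012800216675
stand xy [-0.08416177  0.00022755] tilt [ 2.80189845e-03 -1.35892662e-04 -9.99996065e-01]
scene plate n 767 slope x 0.0019 y -0.0005 z front edge mm 33.64
  jar stand ((62.7394905090332, -3.7518670558929443), 35.547142028808594)
side plate n 1117 slope x 0.0025 y -0.0025 z front edge mm 33.57
  jar stand ((59.07528305053711, -0.9787670969963074), 34.95055389404297)
```

Request:
step_arm(
  commands=[
    {"fingers": 1,"dx": -0.002,"dy": 0,"dz": 0,"roll": 0},
    {"fingers": 1,"dx": -0.004,"dy": 0,"dz": 0,"roll": 0},
    {"fingers": 1,"dx": -0.006,"dy": 0,"dz": 0,"roll": 0},
    {"fingers": 1,"dx": -0.008,"dy": 0,"dz": 0,"roll": 0},
    {"fingers": 1,"dx": -0.008,"dy": 0,"dz": 0,"roll": 0},
    {"fingers": 1,"dx": -0.008,"dy": 0,"dz": 0,"roll": 0},
  ],
  squeeze=60,
)

```text
time: 18.48
tool_pos: [0.5036, 0.0103, 0.0225]
tcp_rot: [-0.137, -3.138, -0.0]
wrist_force: [-2.5, 0.3, 9.5]
width: 0.34
grip_force: 62.6
```

```bash
python3 -c "
from h import *
st();nest('b')"
```

```text
t 18.475 tcp [0.5036 0.0103 0.0225] yaw 175.02 q [-0.029  0.174  2.144  0.     0.824 -1.513] F [-2.5  0.3  9.5] w 0.34 g 62.5821590423584
stand xy [-0.07790518  0.00026568] tilt [-4.07073388e-04  1.48056935e-04 -9.99999906e-01]
scene plate n 781 slope x -0.0077 y 0.0028 z front edge mm 34.97
  jar stand ((64.07498931884766, -4.543774127960205), 34.86799240112305)
side plate n 1078 slope x -0.0092 y -0.0019 z front edge mm 34.9
  jar stand ((58.94912338256836, -2.088207721710205), 35.33097457885742)
```

Request:
step_arm(
  commands=[
    {"fingers": 1,"dx": -0.002,"dy": 0,"dz": 0,"roll": 0},
    {"fingers": 1,"dx": -0.004,"dy": 0,"dz": 0,"roll": 0},
    {"fingers": 1,"dx": -0.006,"dy": 0,"dz": 0,"roll": 0},
    {"fingers": 1,"dx": -0.006,"dy": 0,"dz": 0,"roll": 0},
    {"fingers": 1,"dx": -0.006,"dy": 0,"dz": 0,"roll": 0},
    {"fingers": 1,"dx": -0.006,"dy": 0,"dz": 0,"roll": 0},
  ],
  squeeze=60,
)

```text
time: 19.32
tool_pos: [0.5096, 0.0097, 0.0225]
tcp_rot: [-0.136, -3.138, -0.0]
wrist_force: [-2.4, 0.0, 10.3]
width: 0.344
grip_force: 62.6
```

```bash
python3 -c "
from h import *
st();nest('c')"
```

```text
t 19.325 tcp [0.5096 0.0097 0.0225] yaw 175.02 q [-0.03   0.185  2.131  0.     0.826 -1.514] F [-2.4  0.  10.3] w 0.344 g 62.57923364639282
stand xy [-0.0719257   0.00027655] tilt [-4.37301701e-04  1.48766145e-04 -9.99999893e-01]
scene plate n 789 slope x -0.0167 y -0.0009 z front edge mm 36.3
  jar stand ((65.13807678222656, -2.8378660678863525), 35.10736083984375)
side plate n 1036 slope x -0.0152 y -0.0008 z front edge mm 36.03
  jar stand ((60.65830612182617, -0.9930094480514526), 35.54800033569336)
```

Request:
step_arm(
  commands=[
    {"fingers": 1,"dx": -0.001,"dy": 0,"dz": 0,"roll": 0},
    {"fingers": 1,"dx": -0.0015,"dy": 0,"dz": 0,"roll": 0},
    {"fingers": 1,"dx": -0.0015,"dy": 0,"dz": 0,"roll": 0},
    {"fingers": 1,"dx": -0.0015,"dy": 0,"dz": 0,"roll": 0},
    {"fingers": 1,"dx": -0.0015,"dy": 0,"dz": 0,"roll": 0},
    {"fingers": 1,"dx": -0.0015,"dy": 0,"dz": 0,"roll": 0},
  ],
  squeeze=60,
)

```text
time: 20.18
tool_pos: [0.5108, 0.0097, 0.0225]
tcp_rot: [-0.136, -3.138, -0.0]
wrist_force: [-3.4, 0.6, 10.3]
width: 0.341
grip_force: 62.7
```

```bash
python3 -c "
from h import *
st();nest('d')
i=cv2.imread('pics/side_d.png');cv2.imwrite('pics/fin.png',cv2.resize(i[150:340,110:360],None,fx=3,fy=3))"
```

```text
t 20.175 tcp [0.5108 0.0097 0.0225] yaw 175.02 q [-0.03   0.187  2.128  0.     0.827 -1.514] F [-3.4  0.6 10.3] w 0.341 g 62.729541063308716
stand xy [-0.07065293  0.00029588] tilt [-8.68456960e-04  1.94644784e-04 -9.99999604e-01]
scene plate n 785 slope x -0.0192 y -0.0001 z front edge mm 36.66
  jar stand ((64.4391860961914, -3.679593563079834), 34.45802307128906)
side plate n 1020 slope x -0.0194 y 0.0039 z front edge mm 36.24
  jar stand ((61.72774887084961, -0.9971874356269836), 35.42625045776367)
```

View pics/fin.png

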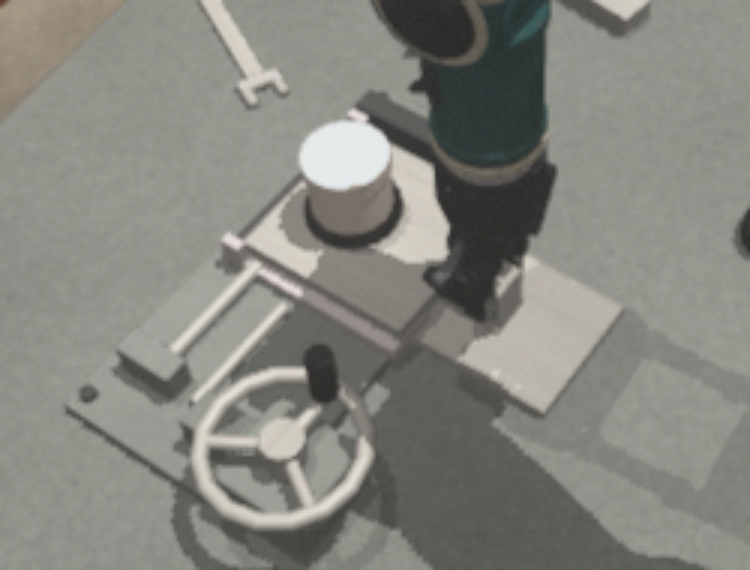

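The gripper at (480,280) is holding the wedge on the apron under the plate's front edge. The carriage is against the end stop at (400,120), the jar is at its home position, and the plate is tilted about 0.02 rad, roughly a 3 mm gap. I'm handing the job in.

```bash
python3 -c "
from workcell import finish_job
print(finish_job())"
```

```text
the job is handed in; nothing more can be done
None
```

The job is handed in: the carriage is against its end stop, and the gripped wedge holds the plate about 3 mm off the rests (measured from the camera depth images); the hand-in returned no verdict.

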